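# Prove the lathe stop, then take up the gouge

### The arm

A 6-joint arm with a two-finger parallel gripper is mounted at the origin on the work surface. World frame = base frame: x ahead of the robot, y to its left, z up, the work surface at z = 0. Lengths are in mm, angles in degrees, forces in N, time in s.
With the tool pointing down it reaches from about 300 to 850 mm from the base axis. Payload 4.2 kg.
Tool frame: the origin (TCP) lies at the very end of the fingers, on their centre line; the grasp point (between the pads) lies 19 mm behind it (env.grip_point_offset is the distance from the TCP to the grasp point, in mm); z points along the fingers, y is the line along which they close (so a half turn about z gives the same grasp; the last joint's range is limited). The gripper opens to 91 mm and grips with 3 to 60 N. Pads are 32 mm wide; open, the fingers measure 118 mm over their backs; the gripper's body (76 mm by 178 mm) begins 60 mm behind the grasp point.
Start: joints at [73.396, 18.312, 89.639, -0, 72.044, -1.146], TCP at [153.261, 554.215, 213.976] pointing down, gripper open.
Joint ranges: [-177.97, 177.97], [-48.28, 115.42], [12.27, 149.76], [-77.06, 257.06], [2.81, 150.46], [-146.56, 146.56]. Speed limits (degrees/s): [147.25, 147.25, 180, 180, 180, 180].

### API

Orientations are given as [roll, pitch, yaw] about the fixed x, y, z axes, in that order (R = Rz(yaw) Ry(pitch) Rx(roll)).
In Python, from workcell import env gives the robot as it stands. The module is installed in compiled form; this text tells all that it offers.
- The arm moves only by the tool arm_command, never from a script. Its argument "rows" is a list of rows, each an object with "delta_pos": the shift along the tool's x, y, z in mm, a list of three; "roll": the turn about the tool's z in units of 5 degrees (1.0 is 5 degrees); "jaw": the opening in per cent of the stroke, from 0 (shut) to 100 (fully open). A call has 1 to 20 rows; each row is the pose to reach, as a shift and turn from the pose commanded when the call began, along the tool's axes at that moment; what a row does not reach only later rows make up. A row lasts 1/12 s, in which the tool goes at most 41.7 mm and 7.16 degrees, less where a joint would pass 70% of its speed; a pose out of reach is approached as far as the arm can. A call with a gripper value outside its range is refused whole. The fingers move at their own pace and stop on an object; "squeeze" is the grip in N (left out, the last holds). Time passes only in rows, so rows that repeat a pose let the fingers close. It gives the time, the measured TCP pose, the force, the opening and the grip force at its end, in the units of the state.
- env.state(): the state, without advancing time (a new reading comes with each control period).
- env.grab_frame(name): name is "scene" or "top" or "wrist"; returns a dict with "img" (480x640x3 uint8, blue, green, red), "z_map" (480x640 float32, mm along the optical axis (not along the pixel's ray), 0 where there is no reading), "fov_y" (degrees; the focal length in pixels is half the picture's height over the tangent of half this angle, whatever the lens; pixels are square), "cx", "cy" (the principal point, pixels), "dist" ([k1, k2, p1, p2, k3] as OpenCV has them; the pictures are not rectified), "R" (3x3) and "t" (3): a world point X has camera coordinates R X + t; the wrist camera has in their place "T_tool_cam" (4x4, takes a point from camera to tool coordinates, whose origin is the TCP and whose axes are the flange's). Camera axes: x right, y down, z forward; pixel columns grow to the right and rows downward; lengths in mm; the calibration is good to about 2 mm. A picture is of the moment at which its call begins: read the wrist's pose just before it.
- env.job_done(): hands the job in; it is judged then, once.
The state is a dict: "time_s": time; "qpos": joint angles; "qvel": joint speeds; "effort": joint torques, N m; "ee_pos": TCP position; "ee_rot": TCP orientation; "force": force on the tool from outside, world axes, zero at the start; "torque": the same for the moment, N m; "gripper_width": finger opening in mm; "gripper_force": force on a finger pad.
Only numpy, scipy, OpenCV 4.12 (cv2) and the standard library are available. Lean on these libraries where they do the work, as an engineer would, in place of code of your own. Each camera call takes 0.05 s, during which the arm holds its last target. There are 200 camera calls.

### The job

Make the lathe ready for a cut: prove the stop by pushing the red mushroom button on the yellow box until it latches down and then twisting it clockwise so that it springs back out. Then draw the red-handled gouge straight up out of the tool block and finish while holding it over the middle of the lathe's tool rest, handle dropped towards you and edge pointing up at the wood at about 45 degrees, the edge two to four centimetres above the rest. Let the gouge touch neither the rest nor the lathe and its wood, and leave the other tools and the things on the bench as they stand.

Things in the scene. Friction and masses are not known exactly. Their poses are not given: they have to be found in the camera images.
- estop_top (a point): centre of the top of the red mushroom head (diameter 40 mm, its side 14 mm high) of the stop station, a fixed yellow box 74 x 74 mm and 58 mm high on the bench. Out, the head's top is 92 mm above the bench and its lower rim 74 mm; latched, both are 8 mm lower. z up; a thin neck of 20 mm joins head and box, so fingers fit beside the head but must stay above the box's top at 58 mm
- estop (a joint): how far the head is pushed in, m: 0 is out; it must be pushed past 0.008 to latch and ends hard at 0.0095. The spring takes about 3 N at first and 7 N to latch (more, briefly, if it is struck fast). Once latched it stays down by itself at 0.008, and cannot be pulled up, until it is twisted
- estop_twist (a joint): turn of the head, rad, growing clockwise seen from above; 0 at rest, end stop at 0.85, a light spring (0.03 N m) turns it back. At about 0.5 the latch lets go; turn it to 0.6 or more and the head springs out, at the latest when the fingers let go of it
- station: the fixed yellow stop box, 74 x 74 x 58 mm; origin at the centre of its underside
- rack: fixed plywood tool block, 75 mm (x) by 275 mm (y) by 66 mm high; three upright 31 mm holes in a row along y, 90 mm apart, 54 mm deep (floor 12 mm above the bench), each with a turning tool standing in it, handle down, steel up; origin at the centre of its underside, x points across the row, away from the robot
- gouge_mid (a point): half-way point on the gouge's axis, z along the tool to its edge. Gouge 260 mm: dark red handle 165 mm long, 25 mm thick, brass ferrule, then 95 mm of 10 mm round steel; 0.13-0.2 kg, balanced 17 mm above this point. In the block this point is on the handle, 142 mm above the bench, 76 mm above the block. The steel rises 130 mm above it: take the handle with the gripper tilted
- gouge_edge (a point): the cutting edge at the end of the gouge's steel shaft; z along the tool, out of the edge
- gouge_butt (a point): the butt end of the gouge's handle; z along the tool towards the edge
- gouge: the whole gouge; origin at the butt of its handle, z along the tool towards the edge
- skew: skew chisel of the same build, 260 mm long with a light beech handle and a flat blade 19 mm wide, in the same block, to be left alone; origin at its butt, z up along it
- scraper: round-nosed scraper of the same build with a light beech handle and a flat blade, in the same block, to be left alone; origin at its butt, z up along it
- rest_top (a point): middle of the top edge of the steel tool rest, a bar 150 mm long standing on the lathe's banjo, 228 mm above the bench; x points level from the rest to the wood (away from the robot), y along the rest, z up. The wood's surface at this height is 17 mm or more beyond this edge
- toolrest: banjo and tool rest, fixed to the lathe's bed; origin on the bench below the middle of the rest
- lathe: bench lathe, 0.9 m long along y, with a roughed bowl of 150 mm on its chuck, spindle axis 235 mm above the bench and 100 mm beyond the origin along x; origin on the bench below the front of its bed, x away from the robot; fixed
- wax_tin: round blue tin, 74 mm wide and 38 mm high, to be left alone; origin at the centre of its underside
- chuck_key: steel T-handled key lying on the bench, 90 x 90 mm, 12 mm thick, to be left alone
- offcut: square block of pale wood, 60 x 60 x 45 mm, to be left alone; origin at the centre of its underside
- pommel: turned wooden knob, 68 mm wide and 62 mm high, to be left alone; origin at the centre of its underside
- oil: bottle, 56 mm wide and 130 mm high, to be left alone; origin at the centre of its underside
There are look-alikes about, which are no part of the job. What is shaped like the station but orange or pink is not meant.

How it is judged (in metres and radians):
On the way, in this order (a step that is already met when the one before it is completed fails the run):
1. the mushroom head is pushed in and latched (value of joint estop above 0.0075 m), for 0.2 s.
2. the head has been twisted and has sprung back out (value of joint estop below 0.0015 m and height (world z) of gouge_butt below 0.05 m), for 0.2 s.
3. the gouge is drawn up clear of the block (height (world z) of gouge_butt above 0.07 m and contact force between gouge and the fingers above 1 N), for 0.2 s.
At the end, for the whole second after the job is handed in: Stop head out again; gouge held still by the fingers alone, edge 5 to 70 mm above the rest, within 50 mm of its middle, 45 mm before to 25 mm beyond it, sloping 29 to 61 degrees from upright, edge up towards the wood; other tools in their holes (value of joint estop below 0.0015 m and contact force between gouge and the fingers above 1 N and z of gouge_edge in the frame of rest_top between 0.005 and 0.07 m and x of gouge_edge in the frame of rest_top between -0.045 and 0.025 m and y of gouge_edge in the frame of rest_top between -0.05 and 0.05 m and x of gouge_butt in the frame of rest_top below -0.1 m and angle between gouge_mid's own z axis and vertical between 0.5 and 1.07 rad and angle between the z axis of gouge_mid and the x axis of rest_top, either way round below 1.1 rad and height (world z) of gouge_butt above 0.02 m and contact force between gouge and toolrest below 0.1 N and contact force between gouge and lathe below 0.1 N and contact force between gouge and rack below 0.1 N and contact force between gouge and station below 0.1 N and linear speed of gouge below 0.03 m/s and angle between each of skew, scraper's own z axis and vertical below 0.15 rad); the arm keeps its last pose, push and grip.
It fails at once if the gouge struck the tool rest, the lathe or the wood (contact force between gouge and toolrest above 1 N or contact force between gouge and lathe above 1 N).
It fails at once if the skew or the scraper was pulled or knocked out of place (distance of any of skew, scraper from where it was at the start of the episode above 0.02 m).
It fails at once if things on the bench were disturbed (distance of any of wax_tin, chuck_key, offcut, pommel, oil from where it was at the start of the episode above 0.03 m).
It also fails if it takes over 72 s, if anything falls off the work surface, if the arm or the gripper's body presses on something with over 40 N, if the wrist force passes 120 N, or if a joint passes its speed limit or range.

## Working session

There is one attempt and no reset: what is moved stays moved. The work goes in short steps, Python scripts to look and compute and a tool call to move; the robot and the scene stay as the last step left them, time stands still between calls to the robot, and variables do not carry over. Pictures are saved under pics/ and viewed, at most 10 in all, crops included, and the job is handed in when it is done.

Besides the shell and the picture viewer there is one more tool, called after "Request:" by a JSON object that holds its "api" and its "payload". arm_command: Moves the arm, as the interface text tells. Its arguments: {"type":"object","properties":{"rows":{"type":"array"},"squeeze":{"type":"number"}},"required":["rows"]}

```bash
mkdir -p pics
cat > h.py <<'E'
import numpy as np, cv2, pickle
from workcell import env
def grab(name, fn):
    s=env.state(); f=env.grab_frame(name); f['s']=s; cv2.imwrite('pics/'+fn+'.png',f['img']); pickle.dump(f,open('pics/'+fn+'.pkl','wb')); return f
def load(fn): return pickle.load(open('pics/'+fn+'.pkl','rb'))
def K(f):
    F=240/np.tan(np.radians(f['fov_y'])/2); return np.array([[F,0,f['cx']],[0,F,f['cy']],[0,0,1]])
def pose(s):
    from scipy.spatial.transform import Rotation as Ro
    T=np.eye(4); T[:3,:3]=Ro.from_euler('xyz',s['ee_rot'],degrees=True).as_matrix(); T[:3,3]=s['ee_pos']; return T
def cam2w(f):
    if 'R' in f and f['R'] is not None:
        T=np.eye(4); T[:3,:3]=np.array(f['R']).T; T[:3,3]=-np.array(f['R']).T@np.array(f['t']); return T
    return pose(f['s'])@np.array(f['T_tool_cam'])
def ray(f,u,v):
    p=cv2.undistortPoints(np.array([[[u,v]]],float),K(f),np.array(f['dist'],float))[0,0]
    T=cam2w(f); return T[:3,3], T[:3,:3]@np.array([p[0],p[1],1])
def depthpt(f,u,v):
    o,d=ray(f,u,v); z=f['z_map'][int(round(v)),int(round(u))]; return o+d*z
def atz(f,u,v,z):
    o,d=ray(f,u,v); return o+d*(z-o[2])/d[2]
E
python3 -c "
from h import *
a=grab('scene','s0');b=grab('top','t0')
for f in(a,b): print(cam2w(f).round(2),f['fov_y'],f['dist'])
print(env.state())"
```

```text
[[-1.0000e+00 -0.0000e+00 -1.0000e-02  5.5114e+02]
 [ 0.0000e+00  8.7000e-01 -4.9000e-01  5.1399e+02]
 [ 0.0000e+00 -4.9000e-01 -8.7000e-01  9.9772e+02]
 [ 0.0000e+00  0.0000e+00  0.0000e+00  1.0000e+00]] 53.81678464515994 [-0.12868871  0.          0.          0.          0.        ]
[[ 7.00000e-02 -9.80000e-01  2.00000e-01  2.96310e+02]
 [-1.00000e+00 -7.00000e-02  2.00000e-02  3.93700e+01]
 [-0.00000e+00 -2.00000e-01 -9.80000e-01  1.38862e+03]
 [ 0.00000e+00  0.00000e+00  0.00000e+00  1.00000e+00]] 49.36391290505467 [-0.07061189  0.          0.          0.          0.        ]
{'time_s': 0.1, 'qpos': array([ 7.33965007e+01,  1.83479527e+01,  8.97006695e+01, -1.31797521e-03,
        7.20435241e+01, -1.14518978e+00]), 'qvel': array([-0.07205271, -0.19923184, -0.19534573,  0.04879207, -0.02006209,
       -0.00028332]), 'effort': array([ 2.25632146e-03, -4.13336957e+01, -2.32511902e+01,  7.29033002e-02,
        4.21386422e-02, -6.00770591e-05]), 'ee_pos': array([153.1265752 , 553.75802315, 213.19611451]), 'ee_rot': array([-1.79907847e+02, -5.88762571e-04,  1.64542097e+02]), 'force': array([-0.02132194, -0.02797272, -0.29526382]), 'torque': array([ 0.03079574,  0.01627236, -0.0184255 ]), 'gripper_force': 0.0, 'gripper_width': 91.36382765726074}
```

View pics/s0.png

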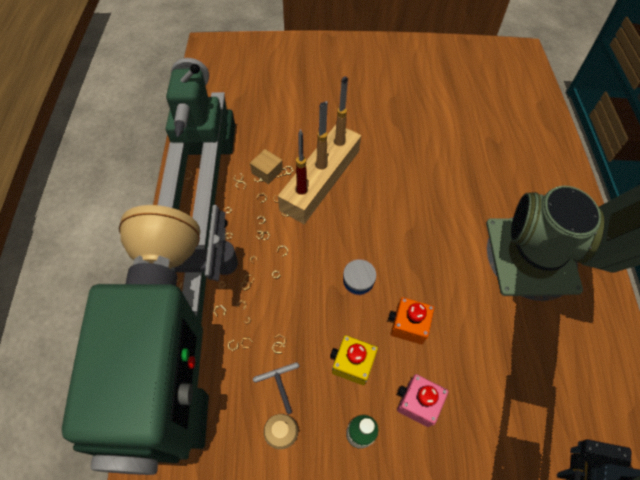

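View pics/t0.png

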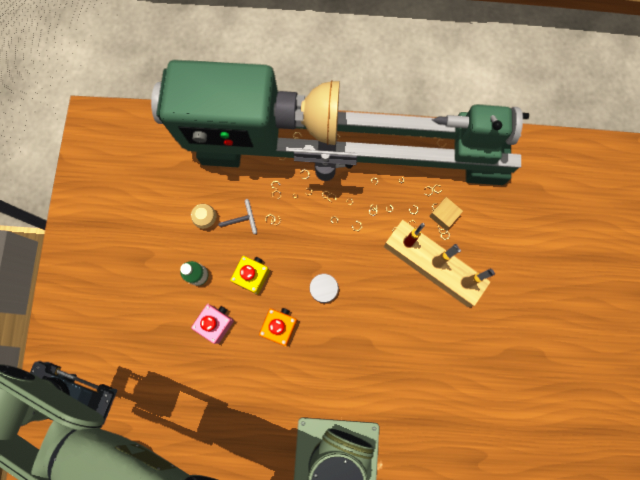

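The red mushroom heads sit on yellow (scene 356,353; top 248,272), orange (scene 415,315) and pink (scene 427,397) boxes. The yellow one is the one meant. The red-handled gouge is at scene (301,185) and top (411,237), at the lathe-side end of the rack. I'll confirm both in enlarged crops.

```bash
cat > m.py <<'E'
from h import *
a=load('s0');b=load('t0')
def crop(f,u,v,w,h,W,H):
    c=cv2.resize(f['img'][v:v+h,u:u+w],(W,H),interpolation=cv2.INTER_CUBIC)
    return c
# each panel 400x300 ; scale 4 => 100x75
P=[crop(a,310,320,100,75,400,300),crop(a,260,120,100,100,400,300),crop(b,200,240,100,75,400,300),crop(b,270,120,100,75,400,300)]
cv2.imwrite('pics/m.png',np.vstack([np.hstack(P[:2]),np.hstack(P[2:])]))
for f,u,v,n in[(a,356,353,'estop s'),(b,248,272,'estop t')]:
    print(n,depthpt(f,u,v).round(1),atz(f,u,v,92).round(1))
# red segmentation by colour
for n,f,(x0,y0,x1,y1) in [('s',a,(330,335,380,385)),('t',b,(228,252,272,296)),('gs',a,(285,140,320,200)),('gt',b,(395,220,430,255))]:
    hsv=cv2.cvtColor(f['img'],cv2.COLOR_BGR2HSV)[y0:y1,x0:x1]
    m=((hsv[...,0]<6)|(hsv[...,0]>172))&(hsv[...,1]>150)&(hsv[...,2]>40)
    v,u=np.nonzero(m); v+=y0;u+=x0
    X=np.array([depthpt(f,i,j) for i,j in zip(u,v) if f['z_map'][j,i]>0])
    print(n,len(X),u.mean().round(1),v.mean().round(1),np.percentile(X,[5,50,95],axis=0).round(1))
    if n in'st':
        k=X[:,2]>80; Y=X[k]; print('  top centre',Y.mean(0).round(1),((Y.min(0)+Y.max(0))/2).round(1),(Y.max(0)-Y.min(0)).round(1))
    else:
        for z0 in range(60,170,15):
            k=(X[:,2]>z0)&(X[:,2]<z0+15)
            if k.sum()>3: print('  ',z0,k.sum(),X[k].mean(0).round(1))
E
python3 m.py
```

```text
estop s [457.8 259.4  93.9] [457.6 258.9  92. ]
estop t [452.  250.7  96.5] [452.5 251.4  92. ]
s 222 356.1 353.6 [[442.4 244.4  87.3]
 [457.7 260.5  91.4]
 [471.2 274.2  94.5]]
  top centre [457.4 259.9  91.3] [456.6 258.4  90.3] [33.7 35.  12.3]
t 121 247.5 272.5 [[437.4 239.4  85.4]
 [451.6 254.   89.6]
 [464.4 265.6  96. ]]
  top centre [451.3 252.9  89.9] [451.7 253.8  91.9] [33.6 34.1 19.2]
gs 199 301.2 180.3 [[ 558.7 -142.8   73.5]
 [ 567.6 -138.9  113.9]
 [ 576.3 -136.1  154.6]]
   60 16 [ 567.  -138.6   72.6]
   75 33 [ 567.8 -139.1   82.7]
   90 29 [ 567.3 -138.7   97.7]
   105 32 [ 566.4 -139.4  112. ]
   120 28 [ 566.7 -138.9  127.3]
   135 41 [ 568.2 -139.1  142. ]
   150 20 [ 567.8 -139.7  155.1]
gt 77 409.3 240.6 [[ 552.  -153.9   75.7]
 [ 554.6 -144.   115.6]
 [ 563.5 -138.9  153.7]]
   75 16 [ 556.2 -145.6   81.8]
   90 11 [ 557.4 -143.2   96.2]
   105 14 [ 555.8 -145.3  113. ]
   120 11 [ 555.3 -144.9  129. ]
   135 14 [ 555.7 -144.8  143.6]
   150 8 [ 556.2 -145.2  153.7]
```

View pics/m.png

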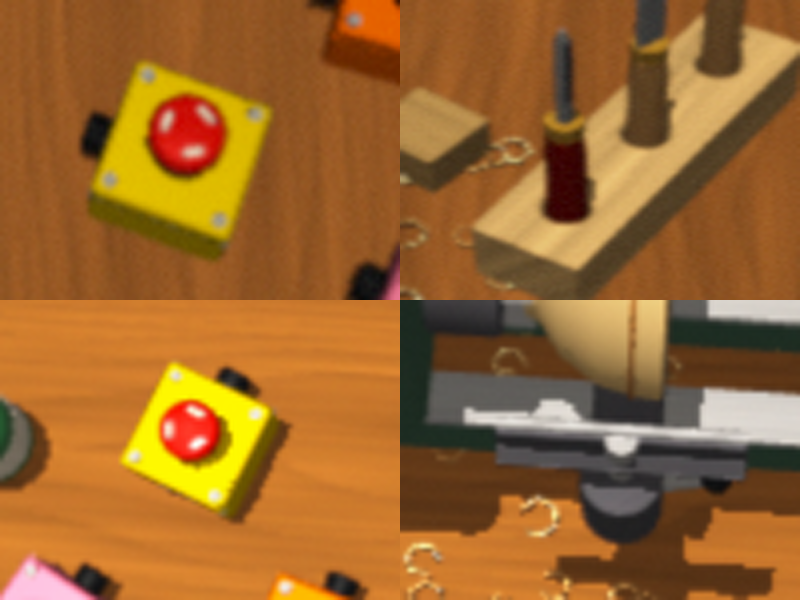

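The crops confirm the yellow station (head at scene 356.5,353.5; top 247.5,272.5) and the gouge with its dark red handle, front-left in the rack. Next I'll measure the rest and work out the first move.

```bash
cat >> h.py <<'E'
def plan(target,yaw=None):
    s=env.state(); T=pose(s); d=T[:3,:3].T@(np.array(target,float)-T[:3,3])
    print('at',s['ee_pos'].round(1),s['ee_rot'].round(1),'w',round(s['gripper_width'],1),'t',round(s['time_s'],2),'delta',d.round(1), 'roll units (+cw)', None if yaw is None else round((((s['ee_rot'][2]-yaw+180)%360)-180)/5,2))
E
python3 - <<'E'
from h import *
a=load('s0');b=load('t0')
# rest: points at 220<z<236 in region
for n,f,(x0,y0,x1,y1) in [('s',a,(190,190,250,290)),('t',b,(275,135,375,180))]:
    P=np.array([depthpt(f,u,v) for v in range(y0,y1) for u in range(x0,x1) if f['z_map'][v,u]>0])
    k=(P[:,2]>218)&(P[:,2]<238); Q=P[k]
    import itertools
    for yb in range(-120,220,20):
        q=Q[(Q[:,1]>=yb)&(Q[:,1]<yb+20)]
        if len(q): print(n,yb,len(q),np.percentile(q[:,0],[5,50,95]).round(0),np.percentile(q[:,2],[50,95]).round(0))
for (u,v) in [(286,149),(288,148),(356,156),(320,151)]: print(u,v,atz(b,u,v,228).round(1),depthpt(b,u,v).round(1))
plan([455,257,190])
E
python3 - <<'E'
import cv2,pickle
f=pickle.load(open('pics/t0.pkl','rb'));g=pickle.load(open('pics/s0.pkl','rb'))
import numpy as np
A=cv2.resize(f['img'][125:190,270:370],(800,520),interpolation=cv2.INTER_CUBIC)
cv2.imwrite('pics/rest.png',A[:300])
B=cv2.resize(g['img'][190:290,185:260],(225*1,300),interpolation=cv2.INTER_CUBIC)
o=np.zeros((600,800,3),np.uint8);o[:300]=A[:300] if 0 else A[100:400];o[300:,:225]=B;cv2.imwrite('pics/rest.png',o)
E
```

```text
s 0 49 [727. 732. 738.] [227. 230.]
s 20 62 [727. 732. 737.] [227. 230.]
s 40 66 [726. 731. 738.] [227. 230.]
s 60 99 [723. 732. 759.] [227. 234.]
s 80 122 [721. 733. 765.] [227. 237.]
s 100 87 [726. 733. 770.] [227. 231.]
s 120 73 [726. 732. 737.] [227. 230.]
s 140 67 [727. 732. 738.] [226. 230.]
t 0 40 [723. 729. 733.] [225. 231.]
t 20 52 [723. 729. 735.] [226. 230.]
t 40 53 [723. 729. 754.] [226. 233.]
t 60 83 [718. 729. 757.] [225. 232.]
t 80 70 [720. 730. 762.] [227. 235.]
t 100 62 [724. 729. 769.] [227. 231.]
t 120 47 [723. 729. 735.] [226. 230.]
t 140 32 [724. 729. 734.] [225. 231.]
286 149 [732.3 169.3 228. ] [774.2 181.8 116.5]
288 148 [735.1 164.8 228. ] [774.5 176.1 123.7]
356 156 [726.3   4.  228. ] [727.2   3.9 225.6]
320 151 [732.8  89.1 228. ] [732.  89. 230.]
at [153.1 553.8 213.2] [-179.9   -0.   164.5] w 91.4 t 0.1 delta [-370.  -205.5   23.5] roll units (+cw) None
```

View pics/rest.png

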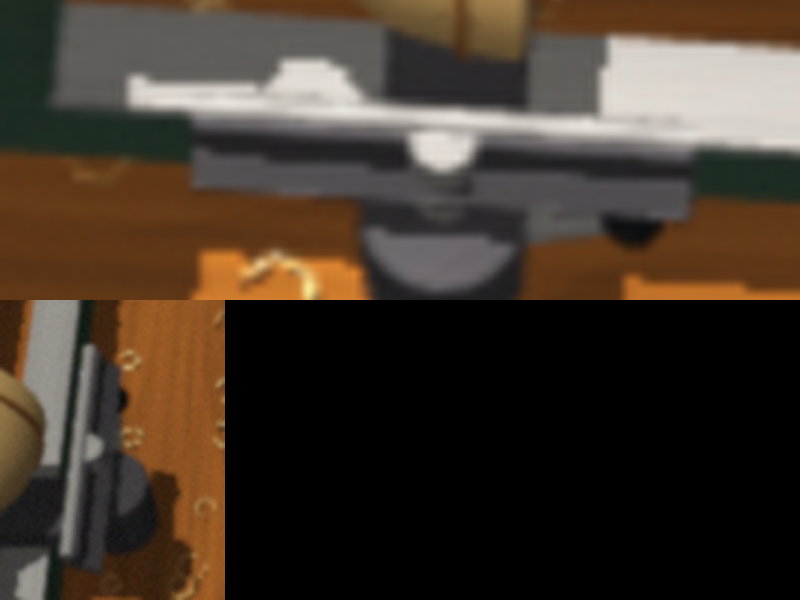

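The rest's middle is at about (731, 79, 228) and it runs along y. Moving over the station now.

Request:
{"api": "arm_command", "payload": {"rows": [{"delta_pos":[-370,-205,24],"roll":0,"jaw":100},{"delta_pos":[-370,-205,24],"roll":0,"jaw":100},{"delta_pos":[-370,-205,24],"roll":0,"jaw":100},{"delta_pos":[-370,-205,24],"roll":0,"jaw":100},{"delta_pos":[-370,-205,24],"roll":0,"jaw":100},{"delta_pos":[-370,-205,24],"roll":0,"jaw":100},{"delta_pos":[-370,-205,24],"roll":0,"jaw":100},{"delta_pos":[-370,-205,24],"roll":0,"jaw":100},{"delta_pos":[-370,-205,24],"roll":0,"jaw":100},{"delta_pos":[-370,-205,24],"roll":0,"jaw":100},{"delta_pos":[-370,-205,24],"roll":0,"jaw":100},{"delta_pos":[-370,-205,24],"roll":0,"jaw":100},{"delta_pos":[-370,-205,24],"roll":0,"jaw":100},{"delta_pos":[-370,-205,24],"roll":0,"jaw":100},{"delta_pos":[-370,-205,24],"roll":0,"jaw":100}]}}

```text
time_s: 1.35
ee_pos: [454.1, 259.2, 190.0]
ee_rot: [180.0, -0.0, 164.7]
force: [-0.0, 0.6, 0.4]
gripper_width: 91.7
gripper_force: 0.0
```

Run:
```python
from h import *
f=grab('wrist','w1')
print(np.array(f['T_tool_cam']).round(2))
hsv=cv2.cvtColor(f['img'],cv2.COLOR_BGR2HSV)
m=(((hsv[...,0]<6)|(hsv[...,0]>172))&(hsv[...,1]>150)&(hsv[...,2]>60)).astype(np.uint8)
n,l,st,c=cv2.connectedComponentsWithStats(m)
for i in range(1,n):
    if st[i,4]>200: 
        v,u=np.nonzero(l==i); X=np.array([depthpt(f,x,y) for x,y in zip(u,v) if f['z_map'][y,x]>0])
        print(st[i],c[i].round(1),((X.min(0)+X.max(0))/2).round(1),X.mean(0).round(1),(X.max(0)-X.min(0)).round(1),atz(f,*c[i],90).round(1))
plan([455,257,105])
```

```text
[[   0.     -0.96   -0.29   83.22]
 [   1.      0.      0.     -0.66]
 [  -0.     -0.29    0.96 -170.34]
 [   0.      0.      0.      1.  ]]
[361   0  59  44 633] [384.8  25.1] [324.6 340.   87.4] [328.  334.9  88. ] [29.8 37.8  7.3] [328.3 334.5  90. ]
[ 121   61   62   60 2428] [152.1  91. ] [324.9 171.4  76.7] [325.6 173.8  88.7] [38.7 38.4 32.5] [325.8 174.3  90. ]
[ 295  207   49   49 1450] [318.3 231.1] [451.9 256.5  85.9] [450.7 256.2  89.4] [36.2 37.3 14.4] [450.5 256.3  90. ]
at [454.2 259.2 190.1] [180.   -0.  164.7] w 91.3 t 1.4 delta [-1.4 -1.9 85.1] roll units (+cw) None
```

View pics/w1.png

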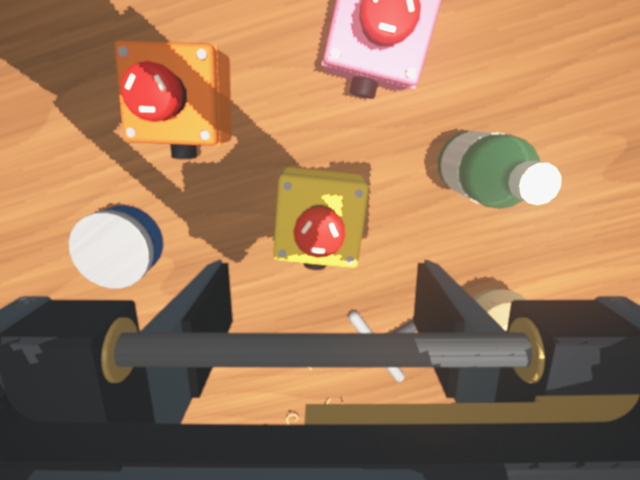

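The wrist view shows the yellow station's head at (319,231), between the finger lines. I'll close the fingers, come down above the head and then press.

Request:
{"api": "arm_command", "payload": {"rows": [{"delta_pos":[1,-2.5,25],"roll":0,"jaw":0},{"delta_pos":[1,-2.5,50],"roll":0,"jaw":0},{"delta_pos":[1,-2.5,75],"roll":0,"jaw":0},{"delta_pos":[1,-2.5,90],"roll":0,"jaw":0},{"delta_pos":[1,-2.5,90],"roll":0,"jaw":0},{"delta_pos":[1,-2.5,90],"roll":0,"jaw":0},{"delta_pos":[1,-2.5,90],"roll":0,"jaw":0},{"delta_pos":[1,-2.5,90],"roll":0,"jaw":0}], "squeeze": 10}}

```text
time_s: 2.07
ee_pos: [454.4, 256.7, 101.4]
ee_rot: [179.9, 0.1, 164.6]
force: [0.6, -0.6, -0.3]
gripper_width: 40.5
gripper_force: 0.0
```

Request:
{"api": "arm_command", "payload": {"rows": [{"delta_pos":[0,0,4],"roll":0,"jaw":0},{"delta_pos":[0,0,7],"roll":0,"jaw":0},{"delta_pos":[0,0,9],"roll":0,"jaw":0},{"delta_pos":[0,0,11],"roll":0,"jaw":0},{"delta_pos":[0,0,13],"roll":0,"jaw":0},{"delta_pos":[0,0,15],"roll":0,"jaw":0},{"delta_pos":[0,0,16.5],"roll":0,"jaw":0},{"delta_pos":[0,0,17],"roll":0,"jaw":0},{"delta_pos":[0,0,17],"roll":0,"jaw":0},{"delta_pos":[0,0,17],"roll":0,"jaw":0},{"delta_pos":[0,0,17],"roll":0,"jaw":0}]}}

```text
time_s: 2.98
ee_pos: [454.0, 255.9, 83.1]
ee_rot: [180.0, 0.0, 164.5]
force: [1.2, -1.2, 4.1]
gripper_width: 0.5
gripper_force: 1.8
```

Request:
{"api": "arm_command", "payload": {"rows": [{"delta_pos":[0,0,1.5],"roll":0,"jaw":0},{"delta_pos":[0,0,2],"roll":0,"jaw":0},{"delta_pos":[0,0,2],"roll":0,"jaw":0}]}}

```text
time_s: 3.23
ee_pos: [454.0, 255.9, 81.3]
ee_rot: [180.0, 0.1, 164.5]
force: [1.0, -1.9, 5.5]
gripper_width: 0.5
gripper_force: 2.8
```

Request:
{"api": "arm_command", "payload": {"rows": [{"delta_pos":[0,0,-15],"roll":0,"jaw":0},{"delta_pos":[0,0,-35],"roll":0,"jaw":100},{"delta_pos":[0,0,-35],"roll":0,"jaw":100},{"delta_pos":[0,0,-35],"roll":0,"jaw":100},{"delta_pos":[0,0,-35],"roll":0,"jaw":100},{"delta_pos":[0,0,-35],"roll":0,"jaw":100},{"delta_pos":[0,0,-35],"roll":0,"jaw":100},{"delta_pos":[0,0,-35],"roll":0,"jaw":100},{"delta_pos":[0,0,-35],"roll":0,"jaw":100},{"delta_pos":[0,0,-35],"roll":0,"jaw":100},{"delta_pos":[0,0,-35],"roll":0,"jaw":100}]}}

```text
time_s: 4.15
ee_pos: [453.6, 255.9, 115.8]
ee_rot: [-180.0, -0.0, 164.5]
force: [-0.6, -0.1, 0.5]
gripper_width: 64.4
gripper_force: 0.0
```

Run:
```python
from h import *
f=grab('scene','s1')
for g in (load('s0'),f):
    z=[]
    for v in range(346,361):
        for u in range(349,364): z.append(depthpt(g,u,v)[2])
    print(np.median(z))
plan([452.5,257,64])
```

```text
91.70828230813538
218.41235087172447
at [453.6 255.9 115.9] [180.   -0.  164.5] w 68.6 t 4.2 delta [ 1.4  0.8 51.9] roll units (+cw) None
```

Request:
{"api": "arm_command", "payload": {"rows": [{"delta_pos":[1,1,-38],"roll":0,"jaw":100},{"delta_pos":[1,1,-74],"roll":0,"jaw":100},{"delta_pos":[1,1,-74],"roll":0,"jaw":100},{"delta_pos":[1,1,-74],"roll":0,"jaw":100},{"delta_pos":[1,1,-74],"roll":0,"jaw":100}]}}

```text
time_s: 4.62
ee_pos: [452.5, 256.9, 189.6]
ee_rot: [-180.0, -0.0, 164.5]
force: [0.4, -0.1, -0.1]
gripper_width: 91.2
gripper_force: 0.0
```

```bash
cat > red.py <<'E'
from h import *
import sys
f=grab('wrist',sys.argv[1])
hsv=cv2.cvtColor(f['img'],cv2.COLOR_BGR2HSV)
m=(((hsv[...,0]<6)|(hsv[...,0]>172))&(hsv[...,1]>150)&(hsv[...,2]>60)).astype(np.uint8)
n,l,st,c=cv2.connectedComponentsWithStats(m)
for i in range(1,n):
    if st[i,4]>400: 
        v,u=np.nonzero(l==i); X=np.array([depthpt(f,x,y) for x,y in zip(u,v) if f['z_map'][y,x]>0])
        print(st[i],c[i].round(1),np.percentile(X,[3,50,97],axis=0).round(1).tolist(),np.percentile(X[:,2],[80,90]).round(1))
plan([452.5,257,64])
E
python3 red.py w2
```

```text
[364   0  60  46 760] [389.   25.1] [[311.4, 321.9, 84.0], [328.6, 329.8, 88.2], [338.6, 357.3, 90.5]] [89.3 89.9]
[ 125   63   61   60 2431] [155.7  92.6] [[308.6, 155.6, 79.9], [326.0, 174.4, 89.6], [342.3, 189.2, 91.9]] [90.8 91.3]
[ 299  207   48   47 1282] [321.7 230.5] [[435.5, 240.0, 77.9], [452.6, 255.7, 82.7], [467.9, 273.0, 84.8]] [83.7 84.2]
at [452.2 256.7 189. ] [-1.799e+02 -1.000e-01  1.645e+02] w 91.3 t 4.67 delta [ -0.4   0.6 125. ] roll units (+cw) None
```

The head is latched: its depth dropped by about 7 mm while its neighbours are unchanged. I'll come down around it, grip and twist.

Request:
{"api": "arm_command", "payload": {"rows": [{"delta_pos":[0,0,35],"roll":0,"jaw":100},{"delta_pos":[0,0,70],"roll":0,"jaw":100},{"delta_pos":[0,0,100],"roll":0,"jaw":100},{"delta_pos":[0,0,115],"roll":0,"jaw":100},{"delta_pos":[0,0,124],"roll":0,"jaw":100},{"delta_pos":[0,0,124],"roll":0,"jaw":30},{"delta_pos":[0,0,124],"roll":0,"jaw":30},{"delta_pos":[0,0,124],"roll":0,"jaw":30},{"delta_pos":[0,0,124],"roll":0,"jaw":30},{"delta_pos":[0,0,124],"roll":0,"jaw":30},{"delta_pos":[0,0,124],"roll":0,"jaw":30},{"delta_pos":[0,0,124],"roll":0,"jaw":30},{"delta_pos":[0,0,124],"roll":0,"jaw":30}], "squeeze": 20}}

```text
time_s: 5.75
ee_pos: [453.0, 257.2, 66.3]
ee_rot: [180.0, 0.0, 164.5]
force: [0.2, -0.3, 0.7]
gripper_width: 40.7
gripper_force: 1.0
```

Request:
{"api": "arm_command", "payload": {"rows": [{"delta_pos":[0,0,1.5],"roll":0,"jaw":20},{"delta_pos":[0,0,1.5],"roll":0,"jaw":20},{"delta_pos":[0,0,1.5],"roll":0,"jaw":20},{"delta_pos":[0,0,1.5],"roll":1,"jaw":20},{"delta_pos":[0,0,1.5],"roll":2,"jaw":20},{"delta_pos":[0,0,1.5],"roll":3,"jaw":20},{"delta_pos":[0,0,1.5],"roll":4,"jaw":20},{"delta_pos":[0,0,1.5],"roll":5,"jaw":20},{"delta_pos":[0,0,1.5],"roll":6,"jaw":20},{"delta_pos":[0,0,1.5],"roll":7,"jaw":20},{"delta_pos":[0,0,1.5],"roll":8,"jaw":20},{"delta_pos":[0,0,1.5],"roll":8.7,"jaw":20},{"delta_pos":[0,0,1.5],"roll":8.7,"jaw":20}], "squeeze": 20}}

```text
time_s: 6.83
ee_pos: [453.7, 257.7, 65.1]
ee_rot: [179.9, -0.0, 121.0]
force: [-0.4, 0.6, 4.1]
gripper_width: 39.9
gripper_force: 20.0
```

Request:
{"api": "arm_command", "payload": {"rows": [{"delta_pos":[0,0,0],"roll":0,"jaw":100},{"delta_pos":[0,0,0],"roll":0,"jaw":100},{"delta_pos":[0,0,0],"roll":0,"jaw":100},{"delta_pos":[0,0,0],"roll":0,"jaw":100},{"delta_pos":[0,0,-40],"roll":0,"jaw":100},{"delta_pos":[0,0,-80],"roll":0,"jaw":100},{"delta_pos":[0,0,-120],"roll":0,"jaw":100},{"delta_pos":[0,0,-124],"roll":0,"jaw":100},{"delta_pos":[0,0,-124],"roll":0,"jaw":100}]}}

```text
time_s: 7.58
ee_pos: [454.4, 257.9, 191.1]
ee_rot: [179.6, 0.0, 121.1]
force: [-0.0, 0.5, -1.0]
gripper_width: 90.8
gripper_force: 0.0
```

```bash
python3 red.py w3
```

```text
[ 185    0   60   61 1936] [212.   29.8] [[304.4, 323.7, 85.4], [320.3, 338.6, 89.6], [338.8, 356.9, 91.8]] [90.8 91.2]
[ 297  208   49   48 1395] [319.4 232.2] [[436.7, 241.3, 85.9], [451.5, 258.0, 90.1], [468.9, 271.8, 92.0]] [91.  91.4]
[  95  215   56   51 1866] [123.1 239.2] [[308.3, 155.1, 71.5], [327.1, 175.6, 89.4], [343.0, 189.3, 91.5]] [90.5 91. ]
at [453.  257.1 188.8] [179.9  -0.  121.1] w 91.2 t 7.63 delta [ 1.000e-01 -6.000e-01  1.248e+02] roll units (+cw) None
```

The head has sprung out: its depth is 90.1, level with its neighbours. Now on to the gouge.

```bash
python3 -c "
from h import *
plan([567,-148,335],180)"
```

```text
at [453.  257.1 188.8] [179.9  -0.  121.1] w 91.2 t 7.63 delta [-405.9 -111.1 -146.4] roll units (+cw) -11.79
```

Request:
{"api": "arm_command", "payload": {"rows": [{"delta_pos":[0,0,-40],"roll":0,"jaw":100},{"delta_pos":[0,0,-80],"roll":-1,"jaw":100},{"delta_pos":[0,0,-120],"roll":-2,"jaw":100},{"delta_pos":[-20,-5,-146],"roll":-3,"jaw":100},{"delta_pos":[-55,-15,-146],"roll":-4,"jaw":100},{"delta_pos":[-90,-25,-146],"roll":-5,"jaw":100},{"delta_pos":[-125,-34,-146],"roll":-6,"jaw":100},{"delta_pos":[-160,-44,-146],"roll":-7,"jaw":100},{"delta_pos":[-195,-53,-146],"roll":-8,"jaw":100},{"delta_pos":[-230,-63,-146],"roll":-9,"jaw":100},{"delta_pos":[-265,-73,-146],"roll":-10,"jaw":100},{"delta_pos":[-300,-82,-146],"roll":-11,"jaw":100},{"delta_pos":[-335,-92,-146],"roll":-11.8,"jaw":100},{"delta_pos":[-370,-101,-146],"roll":-11.8,"jaw":100},{"delta_pos":[-406,-111,-146],"roll":-11.8,"jaw":100},{"delta_pos":[-406,-111,-146],"roll":-11.8,"jaw":100},{"delta_pos":[-406,-111,-146],"roll":-11.8,"jaw":100},{"delta_pos":[-406,-111,-146],"roll":-11.8,"jaw":100},{"delta_pos":[-406,-111,-146],"roll":-11.8,"jaw":100}]}}

```text
time_s: 9.22
ee_pos: [566.7, -146.8, 333.3]
ee_rot: [179.9, -0.1, -179.9]
force: [-0.1, -0.7, 0.8]
gripper_width: 91.3
gripper_force: 0.0
```

Run:
```python
from h import *
f=grab('wrist','w4'); plan([567,-148,206],180)
P=np.array([[*depthpt(f,u,v),u,v] for v in range(0,480,1) for u in range(0,640) if f['z_map'][v,u]>150])
k=(P[:,2]>185)&(P[:,2]<272)&(abs(P[:,0]-567)<40)&(abs(P[:,1]+148)<40);Q=P[k]
for z in range(185,275,10):
    q=Q[(Q[:,2]>=z)&(Q[:,2]<z+10)]
    if len(q):print(z,len(q),q.mean(0).round(1),np.ptp(q,axis=0).round(1))
```

```text
at [ 566.8 -146.7  333.8] [ 1.800e+02 -1.000e-01 -1.799e+02] w 91.2 t 9.27 delta [ -0.3  -1.4 127.8] roll units (+cw) 0.03
185 31 [ 561.4 -150.8  189.9  318.2  214.1] [ 3.1  8.6  9.8 10.   5. ]
195 29 [ 561.2 -150.8  200.3  318.   216.9] [ 2.9  9.2  9.3 11.   5. ]
205 40 [ 561.3 -150.6  210.3  318.2  220.1] [ 3.7  9.6  9.9 12.   6. ]
215 43 [ 561.2 -150.7  220.5  318.   223.4] [ 3.8  9.4  9.7 12.   6. ]
225 48 [ 561.5 -150.   230.   318.8  227.1] [ 3.7  9.9  9.6 13.   7. ]
235 56 [ 561.4 -150.1  240.2  318.5  230.8] [ 4.  10.2  9.7 14.   8. ]
245 58 [ 561.4 -150.2  250.1  318.2  234.8] [ 3.9 10.   9.1 14.   7. ]
255 120 [ 562.5 -150.3  261.1  318.   241.2] [ 8.3 10.3  9.8 15.  14. ]
265 75 [ 564.  -150.8  268.5  317.1  246.7] [ 5.4  6.   7.   9.  10. ]
```

View pics/w4.png

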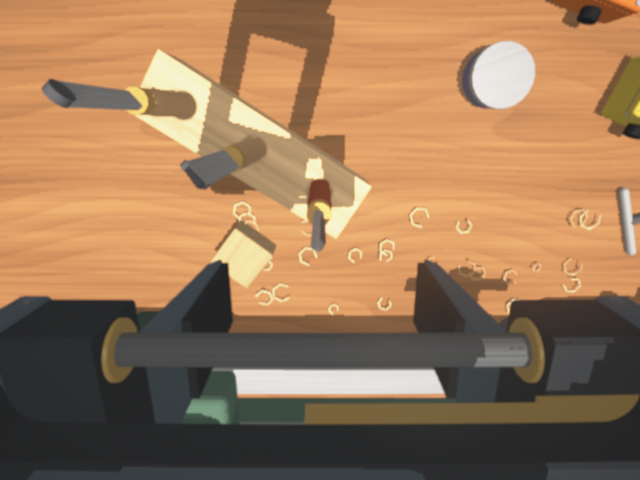

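The gouge steel (318,228) is centred between the fingers, and its axis is at about (565,-150.5). I'll go down, grip the steel and draw it straight up. The tool can't be tilted by command, so I'll swivel the gouge in the pads afterwards, with its butt on bare bench.

Request:
{"api": "arm_command", "payload": {"rows": [{"delta_pos":[1.8,-3.7,0],"roll":0,"jaw":70},{"delta_pos":[1.8,-3.7,30],"roll":0,"jaw":70},{"delta_pos":[1.8,-3.7,60],"roll":0,"jaw":70},{"delta_pos":[1.8,-3.7,90],"roll":0,"jaw":70},{"delta_pos":[1.8,-3.7,115],"roll":0,"jaw":70},{"delta_pos":[1.8,-3.7,126],"roll":0,"jaw":70},{"delta_pos":[1.8,-3.7,126],"roll":0,"jaw":5},{"delta_pos":[1.8,-3.7,126],"roll":0,"jaw":5},{"delta_pos":[1.8,-3.7,126],"roll":0,"jaw":5},{"delta_pos":[1.8,-3.7,126],"roll":0,"jaw":5},{"delta_pos":[1.8,-3.7,126],"roll":0,"jaw":5},{"delta_pos":[1.8,-3.7,126],"roll":0,"jaw":0},{"delta_pos":[1.8,-3.7,126],"roll":0,"jaw":0},{"delta_pos":[1.8,-3.7,126],"roll":0,"jaw":0},{"delta_pos":[1.8,-3.7,126],"roll":0,"jaw":0}], "squeeze": 30}}

```text
time_s: 10.52
ee_pos: [565.4, -151.6, 208.6]
ee_rot: [180.0, 0.0, -180.0]
force: [0.5, 0.4, 1.7]
gripper_width: 9.4
gripper_force: 30.0
```

Request:
{"api": "arm_command", "payload": {"rows": [{"delta_pos":[0,0,-5],"roll":0,"jaw":0},{"delta_pos":[0,0,-12],"roll":0,"jaw":0},{"delta_pos":[0,0,-22],"roll":0,"jaw":0},{"delta_pos":[0,0,-34],"roll":0,"jaw":0},{"delta_pos":[0,0,-48],"roll":0,"jaw":0},{"delta_pos":[0,0,-62],"roll":0,"jaw":0},{"delta_pos":[0,0,-76],"roll":0,"jaw":0},{"delta_pos":[0,0,-90],"roll":0,"jaw":0},{"delta_pos":[0,0,-104],"roll":0,"jaw":0},{"delta_pos":[0,0,-112],"roll":0,"jaw":0},{"delta_pos":[0,0,-116],"roll":0,"jaw":0},{"delta_pos":[0,0,-116],"roll":0,"jaw":0},{"delta_pos":[0,0,-116],"roll":0,"jaw":0}], "squeeze": 40}}

```text
time_s: 11.6
ee_pos: [565.2, -151.7, 324.1]
ee_rot: [180.0, -0.0, -180.0]
force: [0.5, 0.8, -2.1]
gripper_width: 9.0
gripper_force: 40.0
```

Run:
```python
from h import *
f=grab('scene','s2'); g=grab('top','t2')
plan([420,-20,330],180)
for n,f in(('s',f),('t',g)):
    hsv=cv2.cvtColor(f['img'],cv2.COLOR_BGR2HSV)
    m=((hsv[...,0]<6)|(hsv[...,0]>172))&(hsv[...,1]>150)&(hsv[...,2]>40)
    v,u=np.nonzero(m&(f['z_map']>0)); X=np.array([depthpt(f,a,b) for a,b in zip(u,v)])
    k=(abs(X[:,0]-565)<50)&(abs(X[:,1]+150)<50); print(n,k.sum(),np.percentile(X[k],[2,50,98],axis=0).round(1) if k.any() else '')
g=load('t2');z=load('t0')
for nme,ff in(('now',g),):
  for (u,v) in [(370,300),(390,320),(360,340),(400,350),(350,310)]: print((u,v),depthpt(ff,u,v).round())
```

```text
at [ 565.  -151.6  323.5] [ 1.8e+02 -1.0e-01 -1.8e+02] w 9.3 t 11.7 delta [144.9 131.7  -6.2] roll units (+cw) 0.01
s 388 [[ 558.  -144.9  141.1]
 [ 567.  -140.5  210.6]
 [ 576.5 -137.3  273.6]]
t 2 [[ 552.7 -155.5  260. ]
 [ 552.7 -154.7  264.8]
 [ 552.7 -153.8  269.5]]
(370, 300) [412. -64.   1.]
(390, 320) [328. -37. 721.]
(360, 340) [306. -43.   1.]
(400, 350) [292. -50. 731.]
(350, 310) [382. -12.   1.]
```

The gouge is clear of the block, with its butt at about 127 mm. Moving over bare bench in front of the robot.

Request:
{"api": "arm_command", "payload": {"rows": [{"delta_pos":[8,5,0],"roll":0,"jaw":0},{"delta_pos":[25,15,0],"roll":0,"jaw":0},{"delta_pos":[45,27,0],"roll":0,"jaw":0},{"delta_pos":[65,39,0],"roll":0,"jaw":0},{"delta_pos":[85,51,0],"roll":0,"jaw":0},{"delta_pos":[105,64,0],"roll":0,"jaw":0},{"delta_pos":[125,76,0],"roll":0,"jaw":0},{"delta_pos":[145,88,0],"roll":0,"jaw":0},{"delta_pos":[165,100,10],"roll":0,"jaw":0},{"delta_pos":[178,108,25],"roll":0,"jaw":0},{"delta_pos":[185,112,45],"roll":0,"jaw":0},{"delta_pos":[185,112,65],"roll":0,"jaw":0},{"delta_pos":[185,112,85],"roll":0,"jaw":0},{"delta_pos":[185,112,100],"roll":0,"jaw":0},{"delta_pos":[185,112,110],"roll":0,"jaw":0},{"delta_pos":[185,112,115],"roll":0,"jaw":0},{"delta_pos":[185,112,115],"roll":0,"jaw":0},{"delta_pos":[185,112,115],"roll":0,"jaw":0}], "squeeze": 40}}

```text
time_s: 13.2
ee_pos: [380.1, -39.7, 209.6]
ee_rot: [180.0, 0.0, -180.0]
force: [0.4, -0.9, -1.4]
gripper_width: 9.1
gripper_force: 40.0
```

Request:
{"api": "arm_command", "payload": {"rows": [{"delta_pos":[0,0,5],"roll":0,"jaw":0},{"delta_pos":[0,0,9],"roll":0,"jaw":0},{"delta_pos":[0,0,12],"roll":0,"jaw":0},{"delta_pos":[0,0,14],"roll":0,"jaw":0},{"delta_pos":[0,0,14],"roll":0,"jaw":0},{"delta_pos":[0,0,14],"roll":0,"jaw":0},{"delta_pos":[0,0,14],"roll":0,"jaw":0}], "squeeze": 30}}

```text
time_s: 13.78
ee_pos: [380.7, -39.9, 196.5]
ee_rot: [-180.0, 0.1, -180.0]
force: [-1.8, 0.7, 5.8]
gripper_width: 9.3
gripper_force: 30.0
```

Request:
{"api": "arm_command", "payload": {"rows": [{"delta_pos":[0,0,0],"roll":0,"jaw":0},{"delta_pos":[0,0,0],"roll":0,"jaw":0},{"delta_pos":[-9,0,0],"roll":0,"jaw":0},{"delta_pos":[-19,0,0],"roll":0,"jaw":0},{"delta_pos":[-28,0,0.5],"roll":0,"jaw":0},{"delta_pos":[-37.5,0,1.5],"roll":0,"jaw":0},{"delta_pos":[-47,0,3],"roll":0,"jaw":0},{"delta_pos":[-56,0,5],"roll":0,"jaw":0},{"delta_pos":[-65,0,7],"roll":0,"jaw":0},{"delta_pos":[-74.5,0,10],"roll":0,"jaw":0},{"delta_pos":[-74.5,0,10],"roll":0,"jaw":0}], "squeeze": 10}}

```text
time_s: 14.7
ee_pos: [457.1, -39.8, 184.9]
ee_rot: [180.0, 0.1, -180.0]
force: [1.3, 0.4, 3.6]
gripper_width: 9.7
gripper_force: 10.0
```

```bash
cat > ang.py <<'E'
from h import *
import sys
f=grab('scene',sys.argv[1]); s=f['s']; e=s['ee_pos']; print('tcp',e.round(1),'F',s['force'].round(1),'grip',s['gripper_width'].round(1))
hsv=cv2.cvtColor(f['img'],cv2.COLOR_BGR2HSV)
m=((hsv[...,0]<8)|(hsv[...,0]>172))&(hsv[...,1]>140)&(hsv[...,2]>30)&(f['z_map']>0)
v,u=np.nonzero(m); X=np.array([depthpt(f,a,b) for a,b in zip(u,v)])
k=(abs(X[:,1]-e[1])<35)&(X[:,0]<e[0]+60)&(X[:,0]>e[0]-280)&(X[:,2]<e[2]+40); X=X[k]; print(len(X))
c=X.mean(0); d=np.linalg.svd(X-c,full_matrices=False)[2][0]; d*=np.sign(d[2])
t=(X-c)@d; print('axis',d.round(3),'deg from up',np.degrees(np.arccos(d[2])).round(1),'low end',(c+d*t.min()).round(1),'high',(c+d*t.max()).round(1))
E
python3 ang.py p1
```

```text
Traceback (most recent call last):
  File "ang.py", line 3, in <module>
    f=grab('scene',sys.argv[1]); s=f['s']; e=s['ee_pos']; print('tcp',e.round(1),'F',s['force'].round(1),'grip',s['gripper_width'].round(1))
                                                                                                                ^^^^^^^^^^^^^^^^^^^^^^^^
AttributeError: 'float' object has no attribute 'round'
```

```bash
sed -i "s/,'grip',s\['gripper_width'\].round(1)//" ang.py; python3 ang.py p2
```

```text
tcp [456.5 -39.8 185.2] F [2.5 0.8 2.4]
335
axis [ 0.339 -0.003  0.941] deg from up 19.8 low end [381.7 -29.3  11.6] high [430.  -29.7 145.6]
```

View pics/p1.png

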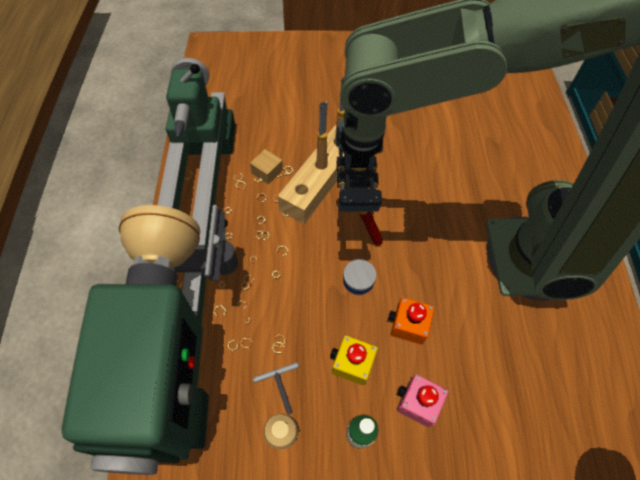

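The gouge pivots as planned: it is 19.8° from upright, with the handle visible at (372,228). Continuing to about 46°.

Request:
{"api": "arm_command", "payload": {"rows": [{"delta_pos":[-9,0,3],"roll":0,"jaw":0},{"delta_pos":[-17.7,0,6.5],"roll":0,"jaw":0},{"delta_pos":[-26.5,0,10.5],"roll":0,"jaw":0},{"delta_pos":[-35,0,14.5],"roll":0,"jaw":0},{"delta_pos":[-43,0,19],"roll":0,"jaw":0},{"delta_pos":[-51.4,0,24],"roll":0,"jaw":0},{"delta_pos":[-59,0,29],"roll":0,"jaw":0},{"delta_pos":[-67,0,35],"roll":0,"jaw":0},{"delta_pos":[-74,0,41],"roll":0,"jaw":0},{"delta_pos":[-81.5,0,47],"roll":0,"jaw":0},{"delta_pos":[-87,0,52.5],"roll":0,"jaw":0},{"delta_pos":[-87,0,52.5],"roll":0,"jaw":0}], "squeeze": 10}}

```text
time_s: 15.8
ee_pos: [541.8, -39.7, 131.1]
ee_rot: [180.0, -0.2, -179.9]
force: [1.5, -0.2, 0.6]
gripper_width: 9.6
gripper_force: 10.0
```

Request:
{"api": "arm_command", "payload": {"rows": [{"delta_pos":[0,0,0],"roll":0,"jaw":0},{"delta_pos":[0,0,0],"roll":0,"jaw":0},{"delta_pos":[0,0,0],"roll":0,"jaw":0}], "squeeze": 58}}

```text
time_s: 16.05
ee_pos: [540.5, -39.6, 132.5]
ee_rot: [180.0, -0.1, -180.0]
force: [0.6, -0.1, -2.0]
gripper_width: 8.9
gripper_force: 58.0
```

```bash
python3 ang.py p3
```

```text
tcp [540.5 -39.6 132.5] F [ 0.6 -0.1 -2. ]
449
axis [0.716 0.    0.698] deg from up 45.7 low end [379.2 -32.2  17.3] high [483.  -32.2 118.5]
```

The tilt is 45.7° and the grip is now 58 N. Before approaching the rest I'll check the clearance around the final gripper position.

Run:
```python
from h import *
for n in('s0','t0'):
    f=load(n); P=np.array([depthpt(f,u,v) for v in range(0,480,2) for u in range(0,640,2) if f['z_map'][v,u]>0])
    for lo,hi in((-30,60),(60,140),(140,190)):
        for z in(200,250,285):
            q=P[(P[:,2]>z)&(P[:,1]>lo)&(P[:,1]<hi)&(P[:,0]>600)&(P[:,0]<900)]
            if len(q): print(n,lo,hi,'z>',z,'min x',np.sort(q[:,0])[:3].round())
plan([679,79,225],180)
```

```text
s0 -30 60 z> 200 min x [718. 718. 718.]
s0 -30 60 z> 250 min x [759. 762. 764.]
s0 -30 60 z> 285 min x [778. 783. 787.]
s0 60 140 z> 200 min x [716. 716. 717.]
s0 60 140 z> 250 min x [758. 759. 759.]
s0 60 140 z> 285 min x [776. 778. 779.]
s0 140 190 z> 200 min x [718. 718. 718.]
s0 140 190 z> 250 min x [789. 790. 790.]
t0 -30 60 z> 200 min x [713. 714. 714.]
t0 -30 60 z> 250 min x [758. 758. 761.]
t0 -30 60 z> 285 min x [777. 779. 785.]
t0 60 140 z> 200 min x [714. 714. 714.]
t0 60 140 z> 250 min x [757. 757. 758.]
t0 60 140 z> 285 min x [772. 776. 777.]
t0 140 190 z> 200 min x [714. 715. 716.]
t0 140 190 z> 250 min x [785. 788. 788.]
at [540.7 -39.7 132.6] [ 1.8e+02 -1.0e-01 -1.8e+02] w 9.2 t 16.1 delta [-138.2  118.6  -92.6] roll units (+cw) 0.01
```

Request:
{"api": "arm_command", "payload": {"rows": [{"delta_pos":[0,0,-5],"roll":0,"jaw":0},{"delta_pos":[0,0,-15],"roll":0,"jaw":0},{"delta_pos":[0,0,-30],"roll":0,"jaw":0},{"delta_pos":[0,0,-47],"roll":0,"jaw":0},{"delta_pos":[0,0,-64],"roll":0,"jaw":0},{"delta_pos":[-5,4,-80],"roll":0,"jaw":0},{"delta_pos":[-15,13,-90],"roll":0,"jaw":0},{"delta_pos":[-28,24,-93],"roll":0,"jaw":0},{"delta_pos":[-42,36,-93],"roll":0,"jaw":0},{"delta_pos":[-56,48,-93],"roll":0,"jaw":0},{"delta_pos":[-70,60,-93],"roll":0,"jaw":0},{"delta_pos":[-84,72,-93],"roll":0,"jaw":0},{"delta_pos":[-98,84,-93],"roll":0,"jaw":0},{"delta_pos":[-110,95,-93],"roll":0,"jaw":0},{"delta_pos":[-118,105,-93],"roll":0,"jaw":0},{"delta_pos":[-123,114,-93],"roll":0,"jaw":0},{"delta_pos":[-125,118,-93],"roll":0,"jaw":0},{"delta_pos":[-125,118,-93],"roll":0,"jaw":0},{"delta_pos":[-125,118,-93],"roll":0,"jaw":0}], "squeeze": 60}}

```text
time_s: 17.68
ee_pos: [666.2, 78.2, 226.1]
ee_rot: [-180.0, -0.0, -179.9]
force: [-0.4, 0.5, -0.7]
gripper_width: 9.1
gripper_force: 60.0
```

```bash
python3 ang.py q1
python3 - <<'E'
from h import *
f=load('q1'); g=grab('top','q2'); plan([679,79,210.5],180)
cv2.imwrite('pics/q.png',np.hstack([cv2.resize(f['img'][150:300,170:320],(400,400)),cv2.resize(g['img'][90:240,260:410],(400,400))]))
for n,h in(('s',f),('t',g)):
    P=np.array([depthpt(h,u,v) for v in range(90,330) for u in range(150,420) if h['z_map'][v,u]>0])
    q=P[(abs(P[:,1]-79)<10)&(P[:,0]>684)&(P[:,0]<722)&(P[:,2]>245)&(P[:,2]<300)]
    print(n,len(q),q[q[:,0].argsort()][-6:].round(1).tolist() if len(q) else '')
E
```

```text
tcp [666.2  78.2 226.1] F [-0.4  0.5 -0.7]
637
axis [ 0.717 -0.002  0.697] deg from up 45.8 low end [503.2  84.8 109.8] high [608.3  84.5 212.1]
at [666.2  77.8 226.2] [-180.   -0. -180.] w 8.9 t 17.78 delta [-12.9   1.2  15.7] roll units (+cw) 0.0
s 0 
t 0
```

View pics/q.png

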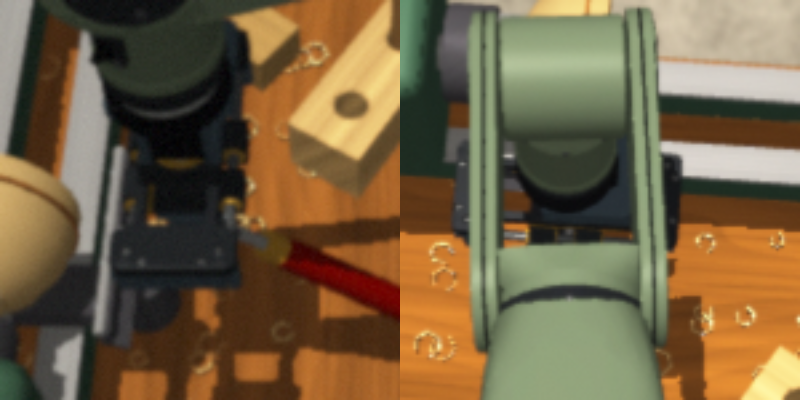

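In the left panel the handle drops towards the robot at 45.8° and the fit is consistent, while the edge itself is hidden behind the gripper. The estimate puts the edge at about (698, 78, 276). A small final adjustment will take it about 33 mm above the rest and about 20 mm in front of it.

Request:
{"api": "arm_command", "payload": {"rows": [{"delta_pos":[-3,0,3],"roll":0,"jaw":0},{"delta_pos":[-6,0,6],"roll":0,"jaw":0},{"delta_pos":[-9,1,10],"roll":0,"jaw":0},{"delta_pos":[-12,1,13],"roll":0,"jaw":0},{"delta_pos":[-13,1,15],"roll":0,"jaw":0},{"delta_pos":[-13,1,15],"roll":0,"jaw":0},{"delta_pos":[-13,1,15],"roll":0,"jaw":0},{"delta_pos":[-13,1,15],"roll":0,"jaw":0},{"delta_pos":[-13,1,15],"roll":0,"jaw":0},{"delta_pos":[-13,1,15],"roll":0,"jaw":0}], "squeeze": 60}}

```text
time_s: 18.62
ee_pos: [679.7, 79.4, 211.2]
ee_rot: [180.0, 0.0, -180.0]
force: [-0.2, -0.8, -2.4]
gripper_width: 8.8
gripper_force: 60.0
```

```bash
python3 ang.py q3; python3 -c "
from h import *
print(env.state()['gripper_force'],env.state()['qvel'].round(2)); print(env.job_done())"
```

```text
tcp [679.7  79.4 211.2] F [-0.2 -0.8 -2.4]
637
axis [ 0.716 -0.002  0.698] deg from up 45.8 low end [517.3  85.9  95.5] high [621.7  85.6 197.1]
59.99963343143463 [-0.02 -0.    0.09  0.05 -0.09 -0.06]
the job is handed in; nothing more can be done
None
```

The job is handed in, verdict not shown: the stop was latched and twisted back out, and the gouge is held at about 46° with its edge an estimated 33 mm above and 20 mm in front of the middle of the rest (edge hidden from the cameras, so computed from the grip).

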